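# Slide a culture dish through the gate of a reading bay

## Robot

A 6-joint arm with a two-finger parallel gripper is mounted at the origin on a cart in front of the work surface, level with it; the furniture and walls round the work are solid. World frame = base frame: x ahead of the robot, y to its left, z up, the work surface at z = 0. Lengths are in mm, angles in rad, forces in N, time in s.
With the tool pointing down it reaches from about 275 to 825 mm from the base axis. Payload 5.2 kg.
Tool frame: the origin (TCP) lies midway between the tips of the shut fingers; the grasp point (between the pads) lies 19 mm behind it (arm.grip_depth is the distance from the TCP to the grasp point, in mm); z points along the fingers, y is the line along which they close (so a half turn about z gives the same grasp; the last joint's range is limited). The gripper opens to 93 mm and grips with 3 to 60 N. Pads are 15 mm wide; open, the fingers measure 128 mm over their backs; the gripper's body (75 mm by 188 mm) begins 65 mm behind the grasp point.
Start: joints at [0.957, 0.259, 1.535, -0, 1.348, -0.203], TCP at [219.618, 504.255, 218.653] pointing down, gripper open.
Joint ranges: [-3.14, 3.14], [-0.91, 2.08], [0.19, 2.58], [-1.22, 4.36], [0.22, 2.71], [-3.12, 3.12]. Speed limits (rad/s): [2.57, 2.57, 3.14, 3.14, 3.14, 3.14].

## Interface

Orientations are given as a 3x3 rotation matrix whose columns are the frame's x, y, z axes.
In Python, from workcell import arm gives the robot as it stands.
- The arm moves only by the tool send_rows, never from a script. Its argument "commands" is text: rows parted by semicolons, each of 6 numbers parted by spaces: the shift along the world's x, y, z in cm, then the turn, a rotation vector about the world's x, y, z in degrees. A call has 1 to 5 rows; each row is the pose to reach, as a shift and turn from the pose commanded when the call began; what a row does not reach only later rows make up. A row lasts 1/12 s, in which the tool goes at most 41.7 mm and 7.16 degrees, less where a joint would pass 70% of its speed; a pose out of reach is approached as far as the arm can. A call with a gripper value outside its range is refused whole. "fingers" is the finger opening in cm, from 0 to 9.3, set as the call begins (left out, the last holds). The fingers move at their own pace and stop on an object; "force" is the grip in N (left out, the last holds). Time passes only in rows, so rows that repeat a pose let the fingers close. It gives the time, the measured TCP pose, the force, the opening and the grip force at its end, in the units of the state.
- arm.state(): the state, without advancing time (a new reading comes with each control period).
- arm.get_image(name): name is "side" or "top"; returns a dict with "image" (384x512x3 uint8, blue, green, red), "range_z" (384x512 float32, mm along the optical axis (not along the pixel's ray), 0 where there is no reading), "K" (3x3 intrinsics, pixels), "eye" and "rotation" of the camera in the world. Camera axes: x right, y down, z forward; pixel columns grow to the right and rows downward; lengths in mm; the calibration is good to about 2 mm. A picture is of the moment at which its call begins.
- arm.sign_off(): hands the job in; it is judged then, once.
The state is a dict: "time_s": time; "joints": joint angles; "qvel": joint speeds; "effort": joint torques, N m; "tcp_pos": TCP position; "orientation": TCP orientation; "wrist_force": force on the tool from outside, world axes, zero at the start; "ft_torque": the same for the moment, N m; "opening": finger opening in mm; "gripper_force": force on a finger pad.
Only numpy, scipy, OpenCV 4.12 (cv2) and the standard library are available. Lean on these libraries where they do the work, as an engineer would, in place of code of your own. Each camera call takes 0.05 s, during which the arm holds its last target. There are 200 camera calls.

## Task

Push the petri dish along the worktop, between the two steel gate posts and into the reading bay, until it rests against the grey reader block at the bay's end. Slide it flat all the way, never lifting it, and leave the tape roll, the timer and the small carton where they stand.

Things in the scene. Friction and masses are not known exactly. Their poses are not given: they have to be found in the camera images.
- petri_dish: The part to push: a round petri dish with a pink filling and a clear lid, a closed disc 66 mm across and 15 mm high, about 40 g, loose, lying flat outside the bay, 130 to 180 mm in front of the gate and up to 45 mm to either side of its axis. Origin: centre of its underside; z is up; its yaw means nothing.
- reading_bay: Reading bay fixed to the worktop, open above, no floor plate. Origin: on the worktop midway between the gate posts; +x points into the bay (roughly world +y, the robot's left, within 17 deg), y from post to post, z up. Posts: steel, 22 mm across, 30 mm high, at x = 0, y = +-47 mm (gap 72 mm). Side rails 20 mm high behind them, x = 2 to 92 mm, inner faces at y = +-39 mm.
- reader_face (a point): Middle of the front face of the grey reader block that closes the bay's end, at bay x = 88, y = 0, z = 21 mm; axes as the bay's. The block is 110 mm wide, 42 mm high, 40 mm deep; the flat front face with a dark window looks at the gate. A dish touching it has its centre at bay x = 55 mm.
- tape_roll: Bystander: a pale yellow roll of tape lying flat, 68 mm across, 18 mm high, round like the dish but with a hole in the middle; loose, beside the gate. Origin: centre of its underside.
- timer: Bystander: a white bench timer with three keys, 68 x 62 mm, 19 mm high, loose, lying on the other side of the gate. Origin: centre of its underside.
- stock_carton: Bystander: a small red carton, 56 x 56 mm, 48 mm high, loose, standing beside the bay. Origin: centre of its underside.
Things that resemble listed ones, but are neither listed nor needed, are in the scene too. What is shaped like the petri_dish but black or turquoise is not meant.

How it is judged (in metres and radians):
On the way:
1. the dish slides flat between the two gate posts (x of petri_dish in the frame of reading_bay between -0.015 and 0.02 m and y of petri_dish in the frame of reading_bay between -0.008 and 0.008 m and height (world z) of petri_dish below 0.008 m), for 0.05 s.
At the end, for the whole second after the job is handed in: The dish lies flat and still inside the bay against the reader block (gap to the block at most 6 mm), having slid between the posts; tape roll, timer and carton are within 15 mm of where they were (x of petri_dish in the frame of reading_bay between 0.049 and 0.06 m and y of petri_dish in the frame of reading_bay between -0.01 and 0.01 m and height (world z) of petri_dish below 0.005 m and angle between petri_dish's own z axis and vertical below 0.1 rad and linear speed of petri_dish below 0.01 m/s and distance of each of tape_roll, timer, stock_carton from where it was at the start of the episode below 0.015 m); the robot touches nothing.
It fails at once if the dish is lifted off the worktop (by 10 mm) or tipped (by 0.3 rad) (height (world z) of petri_dish above 0.01 m or angle between petri_dish's own z axis and vertical above 0.3 rad).
It fails at once if the tape roll is moved by more than 15 mm (distance of tape_roll from where it was at the start of the episode above 0.015 m).
It fails at once if the timer is moved by more than 15 mm (distance of timer from where it was at the start of the episode above 0.015 m).
It fails at once if the stock carton is moved by more than 15 mm (distance of stock_carton from where it was at the start of the episode above 0.015 m).
It also fails if it takes over 48 s, if anything falls off the work surface, if the arm or the gripper's body presses on something with over 40 N, if the wrist force passes 120 N, or if a joint passes its speed limit or range.

## Working session

There is one attempt and no reset: what is moved stays moved. The work goes in short steps, Python scripts to look and compute and a tool call to move; the robot and the scene stay as the last step left them, time stands still between calls to the robot, and variables do not carry over. Pictures are saved under pics/ and viewed, at most 10 in all, crops included, and the job is handed in when it is done.

Besides the shell and the picture viewer there is one more tool, called by a JSON object that holds its "name" and its "arguments", one argument or row to a line. send_rows: Moves the arm, as the interface text tells. Its arguments: {"type":"object","properties":{"commands":{"type":"string"},"fingers":{"type":"number"},"force":{"type":"number"}},"required":["commands"]}

```bash
mkdir -p pics; cat > h.py <<'E'
from workcell import arm
import numpy as np, cv2
def cloud(d):
    h,w=d["range_z"].shape; z=d["range_z"].astype(float); K=np.array(d["K"])
    u,v=np.meshgrid(np.arange(w),np.arange(h))
    c=np.stack([(u-K[0,2])/K[0,0]*z,(v-K[1,2])/K[1,1]*z,z],-1)
    P=c@np.array(d["rotation"]).T+np.array(d["eye"]); P[z==0]=np.nan
    return P
E
python3 - <<'E'
from h import *
for n in("top","side"):
    d=arm.get_image(n); cv2.imwrite(f"pics/{n}0.png",d["image"]); np.savez(f"{n}0.npz",P=cloud(d),im=d["image"]); print(n,d["eye"],np.round(d["rotation"],2).tolist())
print(arm.state())
E
```

```text
top [382.23676069  63.0830999  878.652786  ] [[-0.0, -0.98, 0.19], [-1.0, -0.0, -0.01], [0.01, -0.19, -0.98]]
side [476.28715669 693.95060918 609.57442757] [[-0.99, -0.09, 0.1], [-0.13, 0.65, -0.75], [0.0, -0.75, -0.66]]
{'time_s': 0.1, 'joints': array([ 9.57200034e-01,  2.59308969e-01,  1.53591403e+00, -1.90938022e-05,
        1.34798933e+00, -2.02790707e-01]), 'qvel': array([ 0.00125881, -0.00195756, -0.00246445,  0.00125962,  0.00088601,
       -0.00164583]), 'effort': array([ 2.59677778e-03, -4.38209045e+01, -2.84643012e+01,  7.24230590e-02,
        3.62441351e-02, -4.94914173e-05]), 'tcp_pos': array([219.35060923, 503.86354096, 217.90384584]), 'orientation': array([[-9.16800961e-01,  3.99343407e-01, -9.17399441e-04],
       [ 3.99344342e-01,  9.16800041e-01, -1.33493626e-03],
       [ 3.07973852e-04, -1.59022912e-03, -9.99998688e-01]]), 'wrist_force': array([0.13247495, 0.12768775, 0.57649961]), 'ft_torque': array([-0.02712806,  0.00772496,  0.00480137]), 'gripper_force': 0.0, 'opening': 92.70512908474525}
```

View pics/top0.png

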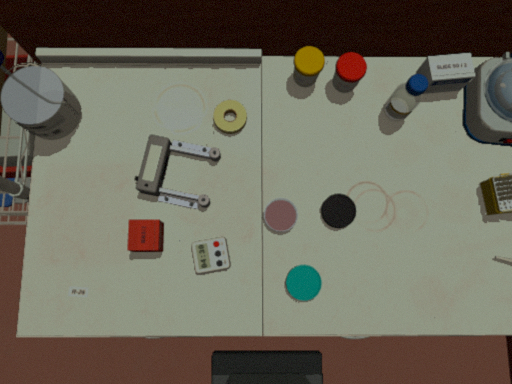

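View pics/side0.png

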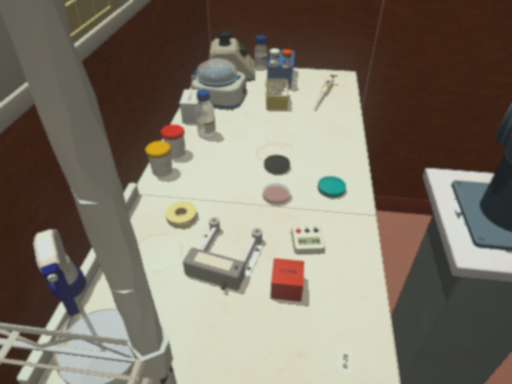

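The top view shows the pink dish at (281,215), posts at (214,154) and (204,201), and the reader block at (153,165). The tape is at (230,116), timer at (211,255) and carton at (145,236). The side view shows the same layout, and its decoys are the black and turquoise discs. Next I'll measure positions.

```bash
cat > m.py <<'E'
from h import *
def comp(P,sel,near,rad=60):
    m=sel&(np.linalg.norm(P[...,:2]-near,axis=-1)<rad)
    n,l,s,c=cv2.connectedComponentsWithStats(m.astype(np.uint8))
    k=1+np.argmax(s[1:,4]); return P[l==k]
def circ(Q):
    (c,r)=cv2.minEnclosingCircle(Q[:,:2].astype(np.float32)); return np.round(c,1),round(r,1),np.round(Q.mean(0),1)
E
python3 - <<'E'
from m import *
d=np.load("top0.npz");P=d["P"];im=d["im"]
for n,(u,v) in dict(dish=(281,215),post1=(214,153),post2=(204,200),tape=(243,116),timer=(211,255),carton=(145,236),reader=(153,165),black=(339,211),turq=(303,283),table=(250,170)).items(): print(n,np.round(P[v,u],1),im[v,u])
for t,near,lo,hi in(("dish",P[215,281,:2],8,22),("post1",P[153,214,:2],25,34),("post2",P[200,204,:2],25,34),("tape",P[116,243,:2],10,25),("timer",P[255,211,:2],10,28),("carton",P[236,145,:2],35,55),("reader",P[165,153,:2],36,48)):
    Q=comp(P,(P[...,2]>lo)&(P[...,2]<hi),near,80 if t!="post1" and t!="post2" else 25)
    print(t,len(Q),circ(Q),cv2.minAreaRect(Q[:,:2].astype(np.float32)))
E
```

```text
dish [512.3  -0.7  14.9] [ 79  81 109]
post1 [629.6 127.   31.1] [49 50 51]
post2 [538.7 144.6  29. ] [58 60 59]
tape [709.1  71.9  18.5] [ 85 141 143]
timer [437.  131.1  14.3] [144 149 142]
carton [468.8 247.4  50.6] [ 17  35 115]
reader [602.9 239.9  42.4] [131 150 146]
black [ 519.9 -111.5   14.9] [31 33 30]
turq [385.2 -39.8  13.4] [105 118   0]
table [ 6.041e+02  5.810e+01 -2.000e-01] [129 147 143]
dish 949 (array([514.5,   1.1]), 33.2, array([514.1,   0.9,  14.1])) ((514.7144775390625, 0.9718132019042969), (64.68032836914062, 65.564453125), 44.57119369506836)
post1 97 (array([632.1, 127.5]), 10.8, array([632.1, 127.4,  28.6])) ((632.4259643554688, 127.2336654663086), (19.338808059692383, 20.745800018310547), 87.34239196777344)
post2 102 (array([540.3, 146.1]), 11.0, array([540.1, 146.5,  28.8])) ((540.211669921875, 146.53182983398438), (20.93998146057129, 19.096920013427734), 3.9060118198394775)
tape 768 (array([712.3,  99. ]), 34.0, array([710.9,  98.8,  16.8])) ((712.074462890625, 99.0843505859375), (65.62982940673828, 65.39669799804688), 23.837833404541016)
timer 1119 (array([437.9, 133.3]), 40.9, array([437.7, 133.1,  16.2])) ((438.12860107421875, 133.30442810058594), (60.2506103515625, 66.15776824951172), 10.30587387084961)
carton 1015 (array([472.6, 252.2]), 38.4, array([472.2, 251.5,  46.7])) ((472.689208984375, 252.033935546875), (56.18864059448242, 57.12792205810547), 0.10665219277143478)
reader 1194 (array([608.3, 242.7]), 56.9, array([606.9, 242.2,  40.9])) ((608.107666015625, 242.5681610107422), (40.794166564941406, 109.9926986694336), 78.14820861816406)
```

{"name": "send_rows", "arguments": {
  "commands": "8 -17 -2 0 0 -35;8 -17 -2 0 0 -35;8 -17 -2 0 0 -35;8 -17 -2 0 0 -35;8 -17 -2 0 0 -35",
  "fingers": 2.4
}}

```text
time_s: 0.52
tcp_pos: [299.9, 330.8, 197.7]
orientation: [[-0.516, 0.857, -0.001], [0.857, 0.516, -0.002], [-0.001, -0.002, -1.0]]
wrist_force: [0.1, 0.8, 0.1]
opening: 64.2
gripper_force: 0.0
```

{"name": "send_rows", "arguments": {
  "commands": "8 -17 -2 0 0 -35;8 -17 -2 0 0 -35;8 -17 -2 0 0 -35;8 -17 -2 0 0 -35;8 -17 -2 0 0 -35"
}}

```text
time_s: 0.93
tcp_pos: [380.5, 160.9, 178.1]
orientation: [[0.07, 0.998, -0.0], [0.998, -0.07, -0.001], [-0.001, -0.0, -1.0]]
wrist_force: [-0.1, 1.3, 0.3]
opening: 30.6
gripper_force: 0.0
```

{"name": "send_rows", "arguments": {
  "commands": "8 -17 -2 0 0 -35;8 -17 -2 0 0 -35;8 -17 -2 0 0 -35;8 -17 -2 0 0 -35;8 -17 -2 0 0 -35"
}}

```text
time_s: 1.35
tcp_pos: [460.9, -9.6, 158.1]
orientation: [[0.63, 0.777, 0.0], [0.777, -0.63, -0.001], [-0.001, 0.001, -1.0]]
wrist_force: [0.1, 1.1, -0.7]
opening: 24.0
gripper_force: 0.0
```

{"name": "send_rows", "arguments": {
  "commands": "2 -3.6 0 0 0 0;2 -3.6 -4 0 0 0;2 -3.6 -8 0 0 0;2 -3.6 -11 0 0 0;2 -3.6 -11 0 0 0"
}}

```text
time_s: 1.77
tcp_pos: [474.7, -40.7, 43.2]
orientation: [[0.624, 0.782, -0.011], [0.782, -0.624, 0.004], [-0.004, -0.011, -1.0]]
wrist_force: [-1.5, -0.0, -0.4]
opening: 23.9
gripper_force: 0.0
```

```bash
python3 - <<'E'
from h import *
print(np.round(arm.state()["tcp_pos"],1))
d=arm.get_image("side"); P=cloud(d); im=d["image"]
cv2.imwrite("pics/s1.png",cv2.resize(im[120:280,180:380],None,fx=3,fy=3))
t=arm.get_image("top")["image"]; cv2.imwrite("pics/t1.png",cv2.resize(t[100:300,120:360],None,fx=3,fy=3))
E
```

```text
[474.7 -40.7  43.2]
```

View pics/s1.png

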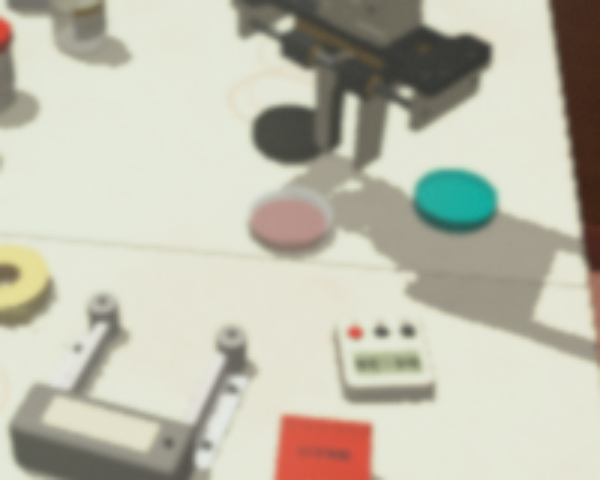

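The fingers, at crop (350,130), straddle the line just behind the pink dish at crop (290,220) and are clear of both decoys. Now I'll lower them.

{"name": "send_rows", "arguments": {
  "commands": "0 0 -2 0 0 0;0 0 -3.5 0 0 0;0 0 -4.3 0 0 0;0 0 -4.3 0 0 0;0 0 -4.3 0 0 0"
}}

```text
time_s: 2.28
tcp_pos: [480.6, -41.9, 7.0]
orientation: [[0.623, 0.782, 0.002], [0.782, -0.623, -0.001], [0.001, 0.002, -1.0]]
wrist_force: [0.2, -1.0, 0.4]
opening: 23.8
gripper_force: 0.0
```

{"name": "send_rows", "arguments": {
  "commands": "0.5 0.6 0 0 0 0;1 1.2 0 0 0 0;1.4 1.7 0 0 0 0;1.8 2.2 0 0 0 0;2.2 2.7 0 0 0 0"
}}

```text
time_s: 2.7
tcp_pos: [502.4, -14.0, 6.0]
orientation: [[0.623, 0.783, 0.001], [0.783, -0.623, -0.0], [0.0, 0.001, -1.0]]
wrist_force: [0.1, -0.3, -1.0]
opening: 24.0
gripper_force: 0.2
```

```bash
cat > loc.py <<'E'
from m import *
G=np.array([586.2,136.9]); ux=np.array([.201,.980]); uy=np.array([-.980,.201])
def dish(near):
    d=arm.get_image("top"); P=cloud(d); im=d["image"].astype(int)
    pink=(im[...,2]-im[...,1]>12)&(P[...,2]>5)&(P[...,2]<22)
    Q=comp(P,pink,np.array(near),60); c,r,m=circ(Q)
    R=c-G; print("dish",c,r,len(Q),"bay",np.round([R@ux,R@uy],1))
    s=arm.state(); T=s["tcp_pos"][:2]-G; print("tcp",np.round(s["tcp_pos"],1),"bay",np.round([T@ux,T@uy],1),np.round(s["wrist_force"],1))
E
python3 -c "
from loc import *
dish((525,14))"
```

```text
dish [546.6  16. ] 6.7 9 bay [-126.4   14.5]
tcp [503.  -13.4   6. ] bay [-164.1   51.3] [0.9 0.7 0.2]
```

```bash
cat > loc.py <<'E'
from m import *
G=np.array([586.2,136.9]); ux=np.array([.201,.980]); uy=np.array([-.980,.201])
def find(P,im,near):
    im=im.astype(int)
    pink=(im[...,2]-im[...,1]>12)&(abs(im[...,0]-im[...,1])<25)&(P[...,2]>8)&(P[...,2]<22)
    Q=comp(P,pink,np.array(near),70); c,r,m=circ(Q); R=c-G
    print("dish",c,r,m,len(Q),"bay",np.round([R@ux,R@uy],1))
def dish(near,cam="side"):
    d=arm.get_image(cam); find(cloud(d),d["image"],near)
    s=arm.state(); T=s["tcp_pos"][:2]-G; print("tcp",np.round(s["tcp_pos"],1),"bay",np.round([T@ux,T@uy],1),np.round(s["wrist_force"],1))
E
python3 -c "
from loc import *
for n in ('top','side'):
    d=np.load(n+'0.npz'); find(d['P'],d['im'],(514.5,1.1))
dish((527,16))"
```

```text
dish [512.7   1. ] 29.3 [512.6   1.   14.2] 738 bay [-148.    44.7]
dish [514.4   8.6] 29.4 [514.3  10.1  14.6] 347 bay [-140.2   44.6]
dish [526.2  25.9] 29.6 [526.8  27.6  14.6] 371 bay [-120.8   36.5]
tcp [502.5 -13.8   5.8] bay [-164.6   51.8] [ 0.2 -0.2 -0.1]
```

{"name": "send_rows", "arguments": {
  "commands": "0.5 0.6 0 0 0 0;1 1.2 0 0 0 0;1.5 1.8 0 0 0 0;2 2.4 0 0 0 0;2.4 2.9 0 0 0 0"
}}

```text
time_s: 3.22
tcp_pos: [526.3, 15.0, 5.6]
orientation: [[0.623, 0.782, 0.0], [0.782, -0.623, 0.0], [0.0, 0.0, -1.0]]
wrist_force: [-0.1, -0.9, 1.0]
opening: 24.1
gripper_force: 0.1
```

{"name": "send_rows", "arguments": {
  "commands": "0.5 0.6 0 0 0 0;1 1.2 0 0 0 0;1.4 1.7 0 0 0 0;1.6 2 0 0 0 0;1.6 2 0 0 0 0"
}}

```text
time_s: 3.63
tcp_pos: [542.1, 34.9, 5.6]
orientation: [[0.622, 0.783, 0.0], [0.783, -0.622, 0.0], [0.0, 0.0, -1.0]]
wrist_force: [-0.1, -0.1, 0.6]
opening: 23.7
gripper_force: 0.0
```

```bash
python3 -c "
from loc import *
dish((565,70))
d=np.load('side0.npz');P=d['P']
for n in((632,127),(540,146)): print(circ(comp(P,(P[...,2]>24)&(P[...,2]<36),np.array(n),25)))"
```

```text
dish [565.7  72.7] 30.2 [565.8  76.1  14.6] 421 bay [-67.    7.2]
tcp [541.7  34.6   5.6] bay [-109.2   23. ] [-0.8  0.5  0. ]
(array([631.5, 126.8]), 11.8, array([631.5, 128.5,  29.3]))
(array([539.6, 146.2]), 11.6, array([539.9, 147.9,  29.4]))
```

{"name": "send_rows", "arguments": {
  "commands": "0.2 0.3 0 0 0 0;0.4 0.5 0 0 0 0;0.6 0.7 0 0 0 0;0.8 1 0 0 0 0;0.8 1 0 0 0 0"
}}

```text
time_s: 4.1
tcp_pos: [550.1, 44.6, 5.7]
orientation: [[0.623, 0.782, 0.001], [0.782, -0.623, 0.0], [0.0, 0.0, -1.0]]
wrist_force: [0.6, -0.7, 0.3]
opening: 23.9
gripper_force: 0.0
```

{"name": "send_rows", "arguments": {
  "commands": "-1 -1.2 0 0 0 0;-2 -2.5 0 0 0 0;-2.5 -3.1 0 0 0 0;-2.5 -3.1 0 0 0 0;-2.5 -3.1 0 0 0 0"
}}

```text
time_s: 4.52
tcp_pos: [524.9, 13.1, 5.8]
orientation: [[0.624, 0.781, 0.0], [0.781, -0.624, 0.0], [0.0, 0.0, -1.0]]
wrist_force: [0.3, -0.2, -0.7]
opening: 23.9
gripper_force: 0.0
```

```bash
python3 -c "
from loc import *
dish((573,80));dish((573,73),'top')"
```

```text
dish [572.8  82.4] 30.4 [573.2  85.1  14.7] 424 bay [-56.1   2.2]
tcp [525.2  13.3   5.9] bay [-133.4   34.9] [ 0.5  0.7 -0.6]
dish [557.1  64.9] 11.9 [558.2  62.3  14. ] 28 bay [-76.4  14. ]
tcp [525.3  13.5   5.8] bay [-133.2   34.9] [-1.   1.3  0.5]
```

{"name": "send_rows", "arguments": {
  "commands": "1 0.1 0 0 0 7;2 0.1 0 0 0 14;3 0.1 0 0 0 21;3.7 0.1 0 0 0 27;3.7 0.1 0 0 0 27"
}}

```text
time_s: 5.03
tcp_pos: [563.8, 14.6, 5.9]
orientation: [[0.196, 0.981, 0.002], [0.981, -0.196, -0.0], [0.0, 0.002, -1.0]]
wrist_force: [0.5, -0.8, 0.6]
opening: 23.8
gripper_force: 0.0
```

```bash
python3 -c "
from loc import *
dish((573,80));print(arm.state()['orientation'].round(3)[:2,:2])"
```

```text
dish [573.4  83.4] 29.7 [573.1  85.   14.7] 432 bay [-55.    1.8]
tcp [562.5  14.7   5.6] bay [-124.5   -1.4] [-0.2  0.9  0. ]
[[ 0.201  0.98 ]
 [ 0.98  -0.201]]
```

{"name": "send_rows", "arguments": {
  "commands": "0.2 1 0 0 0 0;0.4 2 0 0 0 0;0.6 2.9 0 0 0 0;0.75 3.65 0 0 0 0;0.9 4.4 0 0 0 0"
}}

```text
time_s: 5.5
tcp_pos: [570.5, 59.6, 5.7]
orientation: [[0.2, 0.98, -0.0], [0.98, -0.2, 0.0], [0.0, -0.0, -1.0]]
wrist_force: [0.3, -0.1, -0.0]
opening: 23.9
gripper_force: 0.1
```

{"name": "send_rows", "arguments": {
  "commands": "0.1 0.5 0 0 0 0;0.2 1 0 0 0 0;0.3 1.5 0 0 0 0;0.35 1.7 0 0 0 0;0.35 1.7 0 0 0 0"
}}

```text
time_s: 5.92
tcp_pos: [574.2, 75.7, 5.7]
orientation: [[0.2, 0.98, 0.0], [0.98, -0.2, 0.0], [0.0, 0.0, -1.0]]
wrist_force: [1.2, 0.3, 0.3]
opening: 24.0
gripper_force: 0.0
```

```bash
python3 -c "
from loc import *
dish((581,118))
d=arm.get_image('side'); cv2.imwrite('pics/s2.png',cv2.resize(d['image'][170:310,160:340],None,fx=4,fy=4))"
```

```text
dish [581.2 122. ] 29.7 [580.8 123.7  14.7] 470 bay [-15.6   1.9]
tcp [574.2  75.4   5.6] bay [-62.7  -0.6] [0.  0.6 0.5]
```

View pics/s2.png

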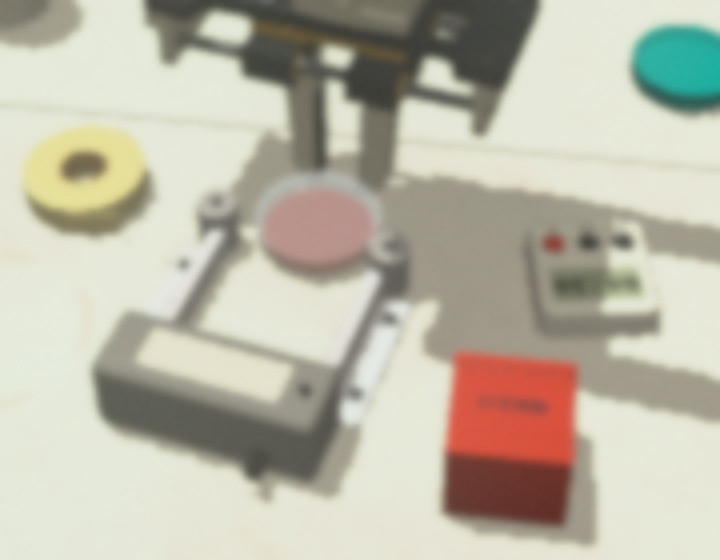

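The picture shows the dish, at crop (320,220), entering centred between the posts at (217,210) and (388,250). The fingers are behind it, and the tape, timer and carton haven't been touched. I'll carry on into the bay.

{"name": "send_rows", "arguments": {
  "commands": "0.15 0.7 0 0 0 0;0.3 1.4 0 0 0 0;0.4 2.1 0 0 0 0;0.55 2.7 0 0 0 0;0.65 3.3 0 0 0 0"
}}

```text
time_s: 6.43
tcp_pos: [580.8, 109.1, 5.7]
orientation: [[0.2, 0.98, 0.0], [0.98, -0.2, 0.0], [0.0, 0.0, -1.0]]
wrist_force: [-0.2, 0.2, -0.1]
opening: 23.9
gripper_force: 0.1
```

{"name": "send_rows", "arguments": {
  "commands": "0.15 0.7 0 0 0 0;0.3 1.4 0 0 0 0;0.4 2.1 0 0 0 0;0.55 2.7 0 0 0 0;0.65 3.1 0 0 0 0"
}}

```text
time_s: 6.85
tcp_pos: [587.2, 140.2, 5.6]
orientation: [[0.199, 0.98, 0.0], [0.98, -0.199, 0.0], [0.0, 0.0, -1.0]]
wrist_force: [0.1, -0.4, -0.4]
opening: 24.3
gripper_force: 0.1
```

```bash
python3 -c "
from loc import *
dish((595,182))"
```

```text
dish [593.8 184. ] 30.2 [592.7 183.1  15.1] 477 bay [47.7  2. ]
tcp [587.4 140.6   5.7] bay [ 3.9 -0.4] [-0.  -0.3 -0.1]
```

{"name": "send_rows", "arguments": {
  "commands": "0.05 0.25 0 0 0 0;0.1 0.5 0 0 0 0;0.15 0.75 0 0 0 0;0.2 0.95 0 0 0 0;0.2 1.1 0 0 0 0"
}}

```text
time_s: 7.32
tcp_pos: [589.2, 150.3, 5.7]
orientation: [[0.2, 0.98, 0.0], [0.98, -0.2, 0.0], [0.0, 0.0, -1.0]]
wrist_force: [0.0, -0.4, 0.1]
opening: 23.9
gripper_force: 0.1
```

{"name": "send_rows", "arguments": {
  "commands": "0 0.05 0 0 0 0;0 0.1 0 0 0 0;0 0.1 0 0 0 0"
}}

```text
time_s: 7.57
tcp_pos: [589.1, 151.3, 5.7]
orientation: [[0.2, 0.98, -0.0], [0.98, -0.2, 0.0], [0.0, -0.0, -1.0]]
wrist_force: [-0.1, 0.4, -0.2]
opening: 23.6
gripper_force: 0.0
```

```bash
python3 -c "
from loc import *
dish((597,195))"
```

```text
dish [595.4 195.8] 29.7 [593.6 188.8  15.2] 369 bay [59.6  2.8]
tcp [589.1 151.2   5.7] bay [14.6  0. ] [-0.1  0.6 -0.6]
```

{"name": "send_rows", "arguments": {
  "commands": "0 0.05 0 0 0 0;0 0.1 0 0 0 0;0.05 0.15 0 0 0 0;0.05 0.2 0 0 0 0;0.05 0.2 0 0 0 0"
}}

```text
time_s: 8.03
tcp_pos: [589.2, 152.0, 5.6]
orientation: [[0.2, 0.98, -0.001], [0.98, -0.2, -0.002], [-0.002, -0.001, -1.0]]
wrist_force: [-1.7, -4.6, 1.7]
opening: 24.2
gripper_force: 2.7
```

A steady force of about 5 N shows the dish is against the block. I'll back straight out and then lift.

{"name": "send_rows", "arguments": {
  "commands": "-0.05 -0.25 0 0 0 0;-0.2 -1 0 0 0 0;-0.4 -2 0 0 0 0;-0.8 -4 0 0 0 0;-1.4 -6.9 0 0 0 0"
}}

```text
time_s: 8.45
tcp_pos: [575.7, 84.6, 5.7]
orientation: [[0.198, 0.98, 0.001], [0.98, -0.198, 0.001], [0.001, 0.001, -1.0]]
wrist_force: [-0.2, -0.8, 0.3]
opening: 24.0
gripper_force: 0.0
```

{"name": "send_rows", "arguments": {
  "commands": "-0.3 -1.5 0 0 0 0;-0.3 -1.5 3 0 0 0;-0.3 -1.5 7 0 0 0;-0.3 -3 11 0 0 0;-0.3 -6 15 0 0 0"
}}

```text
time_s: 8.87
tcp_pos: [572.4, 30.5, 150.5]
orientation: [[0.198, 0.98, 0.001], [0.98, -0.198, 0.001], [0.001, 0.001, -1.0]]
wrist_force: [1.8, -0.6, 0.2]
opening: 23.9
gripper_force: 0.0
```

{"name": "send_rows", "arguments": {
  "commands": "-3 -3 0 0 0 0;-6 -6 0 0 0 0;-9 -9 0 0 0 0;-12 -12 0 0 0 0;-12 -12 0 0 0 0"
}}

```text
time_s: 9.28
tcp_pos: [447.9, -93.8, 147.9]
orientation: [[0.204, 0.979, -0.003], [0.979, -0.204, -0.001], [-0.002, -0.002, -1.0]]
wrist_force: [0.2, -0.3, -0.1]
opening: 23.7
gripper_force: 0.0
```

```bash
python3 -c "
from loc import *
dish((597,195));dish((597,192),'top')
P=cloud(arm.get_image('top'))
for t,n,lo,hi in(('dish',(597,191),8,18),('tape',(712,99),10,25),('timer',(438,133),10,28),('carton',(472,252),35,55)): print(t,circ(comp(P,(P[...,2]>lo)&(P[...,2]<hi),np.array(n),36 if t=='dish' else 60)))
t=arm.get_image('top')['image']; cv2.imwrite('pics/t3.png',cv2.resize(t[90:290,110:310],None,fx=3,fy=3))"
```

```text
dish [594.8 195.9] 29.5 [593.6 189.1  15.2] 353 bay [59.5  3.4]
tcp [449.9 -92.7 148.3] bay [-252.4   87.5] [-0.4 -0.  -0. ]
dish [594.3 188.9] 30.3 [593.7 189.2  14.2] 723 bay [52.6  2.5]
tcp [451.6 -91.6 148.5] bay [-251.   86.] [ 0.2 -0.5  1.1]
dish (array([596.8, 192.1]), 34.1, array([596.2, 191.1,  14. ]))
tape (array([711.9,  99.4]), 33.8, array([711. ,  98.7,  16.8]))
timer (array([438. , 133.3]), 41.0, array([437.7, 133. ,  16.1]))
carton (array([473. , 252.3]), 38.8, array([472.2, 251.4,  46.6]))
```

View pics/t3.png

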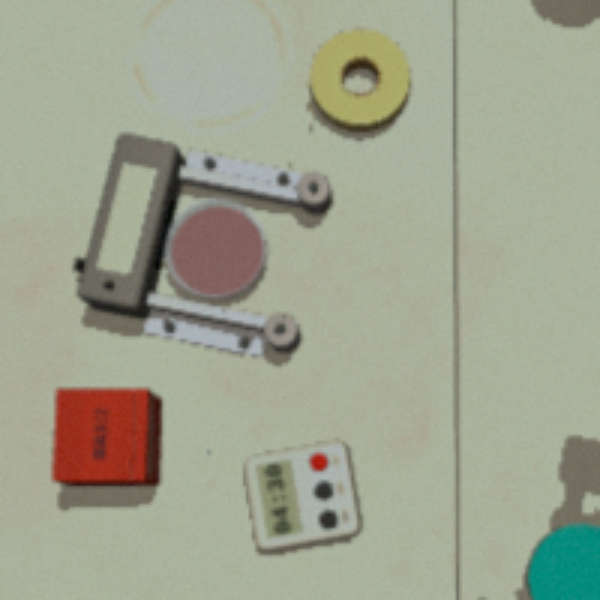

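The picture shows the dish, at crop (217,250), against the reader block and centred between the rails. It sits at bay (55, 1) mm, and the bystanders haven't moved.

```bash
python3 -c "
from workcell import arm
print(arm.sign_off())"
```

```text
the job is handed in; nothing more can be done
None
```

The petri dish was slid flat between the posts and now rests against the reader block at about bay (55, 1) mm; the tape roll, timer and carton are within 1 mm of where they started, and the job is handed in (no verdict was returned).

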